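# Snap the lid home on a glue jar in the bench lid press

## Robot

A 7-joint arm with a two-finger parallel gripper is mounted at the origin on a cart in front of the work surface, level with it; the furniture and walls round the work are solid. World frame = base frame: x ahead of the robot, y to its left, z up, the work surface at z = 0. Lengths are in mm, angles in rad, forces in N, time in s.
With the tool pointing down it reaches from about 350 to 775 mm from the base axis. Payload 3.1 kg.
Tool frame: the origin (TCP) lies midway between the tips of the shut fingers; the grasp point (between the pads) lies ctrl.tcp_to_grasp behind it (ctrl.tcp_to_grasp is the distance from the TCP to the grasp point, in mm); z points along the fingers, y is the direction in which the jaws open and shut (so a half turn about z gives the same grasp; the last joint's range is limited). The gripper opens to 85 mm and grips with 20 to 120 N. Pads are 22 mm wide; open, the fingers measure 114 mm over their backs; the gripper's body (76 mm by 85 mm) begins 54 mm behind the grasp point. The pads swing forward as they close: fully open they stand 13 mm farther back than shut.
Start: joints at [1.221, 0.311, 0.014, 1.512, -0.004, 1.319, -0.027], TCP at [166.662, -524.158, 203.404] pointing down, gripper open.
Joint ranges: [-2.7, 2.7], [-0.3, 1.91], [-1.27, 1.3], [0.12, 2.57], [-1.44, 4.58], [0.2, 2.03], [-3.05, 3.05]. Speed limits (rad/s): [2.79, 2.79, 3.14, 3.14, 3.14, 3.14, 3.14].

## Interface

Orientations are given as [roll, pitch, yaw] about the fixed x, y, z axes, in that order (R = Rz(yaw) Ry(pitch) Rx(roll)).
In Python, from station import sensors, vision, ctrl gives the robot as it stands.
- The arm moves only by the tool arm_command, never from a script. Its argument "steps" is a list of rows, each a list of 7 numbers: the shift along the tool's x, y, z in units of 40 mm (1.0 is 40 mm), then the turn, a rotation vector about the tool's x, y, z in degrees, then the opening, from 0 (shut) to 1 (fully open). A call has 1 to 8 rows; each row shifts and turns the commanded pose from where the row before left it, along the tool's axes as they then stand; what a row does not reach is not made up. A row lasts 1/12 s, in which the tool goes at most 41.7 mm and 7.16 degrees, less where a joint would pass 70% of its speed; a pose out of reach is approached as far as the arm can. A call is refused whole if a number of a shift passes 1 or a number of a turn 7.16, either way. A call with a gripper value outside its range is refused whole. The fingers move at their own pace and stop on an object; "newtons" is the grip in N (left out, the last holds). Time passes only in rows, so rows that do not move let the fingers close. It gives the time, the measured TCP pose, the force and the opening at its end, in the units of the state.
- sensors.observe(): the state, without advancing time (a new reading comes with each control period).
- vision.camera(name): name is "scene" or "top"; returns the picture (420x560x3 uint8, red, green, blue); there is no depth.
- vision.camera_info(name): a dict with "mtx" (3x3 intrinsics, pixels), "k1" (the pictures are not rectified: a ray, as slopes to the right and down, at radius r is drawn at 1 + k1 r^2 times it, then the intrinsics apply), "world_from_camera" (4x4, takes a point from camera to world coordinates). Camera axes: x right, y down, z forward; pixel columns grow to the right and rows downward; lengths in mm; the calibration is good to about 2 mm. A picture is of the moment at which its call begins. camera_info takes no time and is no camera call.
- ctrl.sign_off(): hands the job in, once; it reports no verdict.
The state is a dict: "clock": time; "q": joint angles; "qd": joint speeds; "joint_efforts": joint torques, N m; "tcp_pos": TCP position; "eef_rot": TCP orientation; "force": force on the tool from outside, world axes, zero at the start; "wrist_torque": the same for the moment, N m; "opening": finger opening in mm.
Only numpy, scipy, OpenCV 4.12 (cv2) and the standard library are available. Lean on these libraries where they do the work, as an engineer would, in place of code of your own. Each camera call takes 0.05 s, during which the arm holds its last target. There are 200 camera calls.

## Task

The jar between the two sanding blocks still has its lid standing proud. Take the finished jar off the lid press and stand it in the wooden tray, stand the open jar squarely on the press's round seat, pull the press handle down to its stop so the lid snaps fully home, ease the handle back up to rest, and stand that jar in the tray too. Keep the jars upright, set them down rather than drop them, and leave the sanding blocks and the jar already in the tray as they are.

Things in the scene. Friction and masses are not known exactly. Their poses are not given: they have to be found in the camera images.
- press: Grey hand-lever lid press, fixed, left or right of the robot's middle, turned up to 0.3 rad. Origin on the bench top under the centre of its round seat, z up, +x from the seat to the hinge (so -x is its front). Base plate x -66 to +149 mm, y +-64 mm, 12 mm thick. Two hinge cheeks at x = 86 to 114 mm, y = +-33 to +-43 mm, 100 mm tall. Nothing stands over the seat while the lever is up.
- seat (a point): Centre of the top of the press's round rubber seat, 68 mm across, 14 mm above the bench. The jar to be closed stands here; the pad comes down on it.
- press_hinge (a point): Middle of the press's hinge pin, at x = +100 mm, z = 88 mm in the press's frame; the pin lies along the press's y. Two lever arms (y = +-50 to +-56 mm, 18 mm deep) turn on it; 100 mm from the pin they carry a cross bar with a round pad 42 mm across. At the stop the arms are level and the pad's face is at the height of a closed lid.
- press_lever (a joint): Lever angle, rad: 0 = rest, up and leaning 0.13 back from vertical, clear of the seat; 1.70 = at its stop, arms level, pointing to the press's -x. A spring returns it to 0: at the handle it resists with about 2 N near the top, 5 N near the stop and 4 N more while the lid goes down. Let go, it swings back up by itself in under a second.
- lever_grip (a point): Middle of the round handle bar that joins the arms' ends: 16 mm thick, along the press's y, 100 mm clear between the arms, 205 mm from the hinge pin. At lever angle a it lies 205*cos(1.70-a) mm to the press's -x of the pin and 205*sin(1.70-a) mm above it. It can be pinched from above and turns in the grip; ease it up along its arc (a hand that rises straight up with the bar between its fingers jams).
- tray: Plain wooden tray, fixed, 300 mm along its own x, 100 mm along its own y, inside 288 x 88 mm; floor 6 mm and rim 18 mm above the bench. Origin on the bench top under its centre, z up. It is on the other side of the robot's middle from the press, turned up to 0.2 rad.
- jar_new_mid (a point): The jar to be closed: straight glass jar of glue, 59 mm across, 73 mm tall when closed, about 0.16 kg. The point is its centre, 36 mm above its foot; z is its axis. Its lid stands proud, so its top is first 81 to 85 mm above its foot. It starts between the sanding block and the cork block, which leave about 20 mm beside it on those two sides; the line through the blocks may point any way.
- jar_new_lid (a joint): How far the lid of the jar to be closed stands proud, m: 0 = fully home, 0.008 to 0.012 at the start. Lid 52 mm across. It grips the neck, stays where it is, and moves down at about 8 N.
- jar_done_mid (a point): A finished jar, just like the other but with its lid home: 59 mm across, 73 mm tall, about 0.16 kg. The point is its centre, 36 mm above its foot; z is its axis. It starts on the seat of the press.
- jar_kept_mid (a point): A finished jar (59 mm across, 73 mm tall) that already stands in the tray; the point is its centre, 36 mm above its foot. It is on the tray's middle line, up to 90 mm either way from the tray's centre; there is room for two more jars, both on one side of it or one each side.
- sanding_block_mid (a point): Hardwood sanding block 58 (own x) x 88 (own y) x 34 mm on the bench beside the jar to be closed; the point is its centre, 17 mm above its underside. To be left where it lies.
- cork_block_mid (a point): Cork sanding block 44 (own x) x 70 (own y) x 28 mm on the bench on the other side of that jar; the point is its centre, 14 mm above its underside. To be left where it lies.

How it is judged:
By the outcome, as a careful person would: the job done as asked, in the order asked, and still so for the second after the job is handed in, with the robot touching nothing.
It also fails if it takes over 72 s, if anything falls off the work surface, if the arm or the gripper's body presses on something with over 40 N, if the wrist force passes 120 N, or if a joint passes its speed limit or range.

## Working session

There is one attempt and no reset: what is moved stays moved. The work goes in short steps, Python scripts to look and compute and a tool call to move; the robot and the scene stay as the last step left them, time stands still between calls to the robot, and variables do not carry over. Pictures are saved under pics/ and viewed, about 8 in all and at most 12, crops included, and the job is handed in when it is done.

Besides the shell and the picture viewer there is one more tool, called as name(argument=value, ...) on one line, values as JSON. arm_command: Moves the arm, as the interface text tells. Its arguments: {"type":"object","properties":{"steps":{"type":"array"},"newtons":{"type":"number"}},"required":["steps"]}

```bash
mkdir -p pics; ls
python3 - <<'E'
from station import sensors, vision, ctrl
import cv2
print(sensors.observe(), ctrl.tcp_to_grasp)
for n in ("scene","top"):
    cv2.imwrite(f"pics/{n}0.png", cv2.resize(vision.camera(n)[:,:,::-1],(800,600),interpolation=cv2.INTER_CUBIC))
    print(vision.camera_info(n))
E
```

```text
pics
{'clock': 0.0, 'q': array([ 1.22131504,  0.31172512,  0.01398827,  1.51306475, -0.00443751,
        1.31922043, -0.02724656]), 'qd': array([ 2.19236185e-05,  4.22113927e-04, -2.83990270e-04, -3.83041001e-04,
        8.30994086e-05, -1.48835494e-03,  1.54305566e-03]), 'joint_efforts': array([-8.39313293e-05, -3.79908156e+01,  1.46349077e-01, -2.30591226e+01,
        1.22137085e-02,  1.37745141e-02, -2.35701144e-06]), 'tcp_pos': array([ 166.39868986, -523.3766883 ,  202.31835336]), 'eef_rot': array([-3.13920671e+00,  5.99430465e-05,  3.07805719e-01]), 'force': array([ 0.24956314, -0.43138778,  0.09343618]), 'wrist_torque': array([-0.00656515,  0.0239266 , -0.04274809]), 'opening': 85.16450027267334} 18.700000000000003
{'mtx': array([[439.74346243,   0.        , 286.07040861],
       [  0.        , 439.74346243, 213.85720022],
       [  0.        ,   0.        ,   1.        ]]), 'k1': -0.09080920709943853, 'world_from_camera': array([[-9.64298312e-01, -1.60854992e-01,  2.10367388e-01,
         2.91510563e+02],
       [-2.64065919e-01,  6.43907422e-01, -7.18089425e-01,
         8.20491549e+02],
       [-1.99488542e-02, -7.48003278e-01, -6.63395161e-01,
         9.55724340e+02],
       [ 0.00000000e+00,  0.00000000e+00,  0.00000000e+00,
         1.00000000e+00]])}
{'mtx': array([[518.95175966,   0.        , 279.47806438],
       [  0.        , 518.95175966, 204.13940874],
       [  0.        ,   0.        ,   1.        ]]), 'k1': -0.09295653820013476, 'world_from_camera': array([[-7.53395039e-03, -9.78368792e-01,  2.06731098e-01,
         2.34246092e+02],
       [-9.99961598e-01,  8.29665872e-03,  2.82265660e-03,
         1.49082771e+01],
       [-4.47677650e-03, -2.06701894e-01, -9.78393727e-01,
         1.62113720e+03],
       [ 0.00000000e+00,  0.00000000e+00,  0.00000000e+00,
         1.00000000e+00]])}
```

View pics/top0.png

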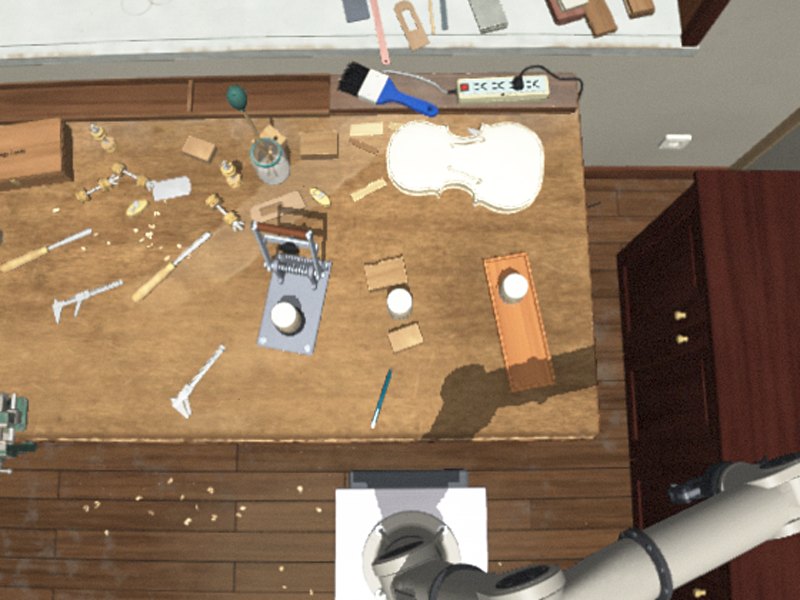

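View pics/scene0.png

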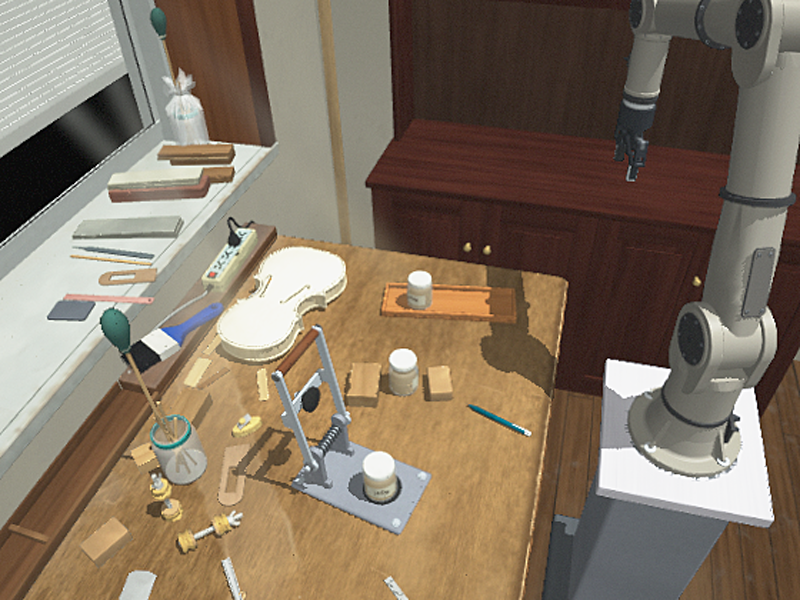

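The top picture shows the press at about (290,315), the open jar at (400,303), and the tray at (518,320) with the kept jar at (513,287). I'll enlarge both pictures to read them more closely.

```bash
cat > h.py <<'E'
import numpy as np, cv2
from station import sensors, vision, ctrl
def crop(n,x0,y0,w,h,s,f):
    im=vision.camera(n)[y0:y0+h,x0:x0+w,::-1]
    cv2.imwrite(f"pics/{f}.png",cv2.resize(im,None,fx=s,fy=s,interpolation=cv2.INTER_CUBIC))
def ray(n,u,v):
    c=vision.camera_info(n);K=c["mtx"];T=c["world_from_camera"]
    p=cv2.undistortPoints(np.array([[[u,v]]],float),K,np.array([c["k1"],0,0,0]))[0,0]
    # k1 model as in OpenCV
    return T[:3,3],T[:3,:3]@np.array([p[0],p[1],1])
def onz(n,u,v,z):
    o,d=ray(n,u,v); return o+d*(z-o[2])/d[2]
def proj(n,P):
    c=vision.camera_info(n);T=np.linalg.inv(c["world_from_camera"])
    return cv2.projectPoints(np.atleast_2d(P).astype(float),cv2.Rodrigues(T[:3,:3])[0],T[:3,3],c["mtx"],np.array([c["k1"],0,0,0]))[0][:,0]
E
python3 - <<'E'
from h import *
crop("top",170,145,230,140,3.45,"topc")
crop("scene",180,175,220,200,3,"scenec")
E
```

```text
(no output)
```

View pics/topc.png

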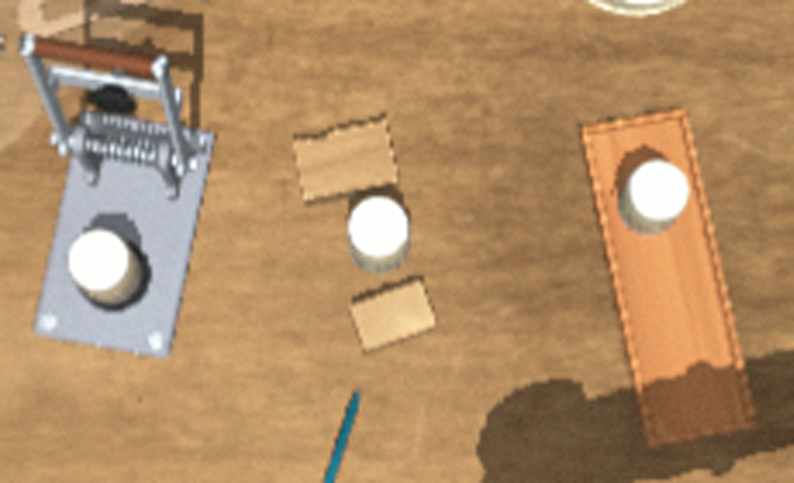

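View pics/scenec.png

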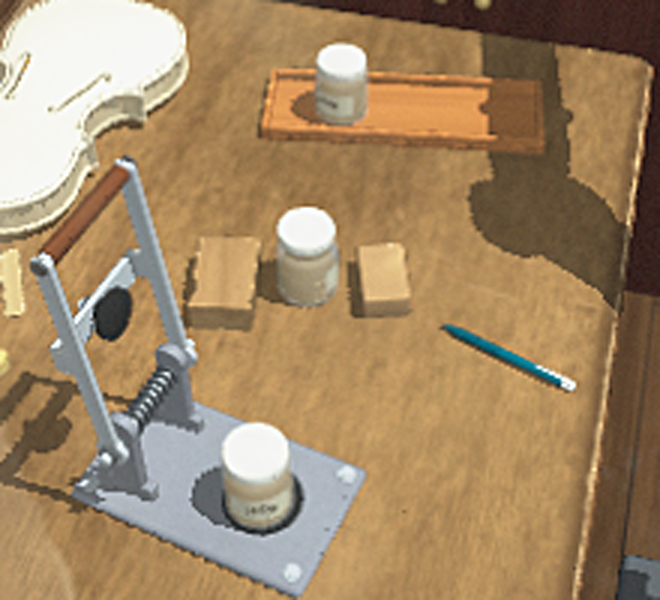

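Run:
```python
from h import *
f=lambda x,y:((x+.5)/3.45-.5+170,(y+.5)/3.45-.5+145)
P=lambda x,y,z:onz("top",*f(x,y),z)[:2].round(1)
g=lambda x,y,z:onz("scene",(x+.5)/3-.5+180,(y+.5)/3-.5+175,z)[:2].round(1)
print("done",P(104,260,87),g(256,446,87)); print("new",P(379,226,83),g(307,231,83)); print("kept",P(658,190,79),g(342,62,79))
T=np.array([P(580,126,18),P(690,109,18),P(755,428,18),P(648,445,18)]);print("tray",T.mean(0),T.tolist())
d=(T[0]+T[1]-T[2]-T[3]);print("tray yaw",np.arctan2(d[1],d[0]),np.hypot(*d)/2)
fl,fr,br=P(35,331,12),P(170,356,12),P(214,135,12)
d=br-fr;e=fl-fr;print("press",fl,fr,br,"yaw",np.arctan2(d[1],d[0]),np.arctan2(-e[0],e[1]),np.hypot(*d),np.hypot(*e))
a=np.arctan2(d[1],d[0]);ux=np.array([np.cos(a),np.sin(a)]);uy=np.array([-ux[1],ux[0]])
print("seat",(fl+fr)/2+66*ux)
hb=[P(25,43,291),P(158,68,291)];print("bar",hb)
print("sand",[P(*c,34) for c in[(295,139),(386,114),(398,180),(305,202)]])
print("cork",[P(*c,28) for c in[(350,300),(425,278),(437,326),(367,352)]])
```

```text
done [511.6 259.6] [512.9 264.2]
new [540.7  19.4] [538.   28.5]
kept [ 571.8 -227.3] [ 569.5 -219.3]
tray [ 506.625 -242.875] [[646.3, -166.9], [661.8, -269.8], [366.2, -315.8], [352.2, -219.0]]
tray yaw 0.16484617213001154 298.90203244541505
press [460.  333.2] [436.5 209.6] [642.2 172. ] yaw -0.18079451495592672 -0.18788688306859871 209.10822556752763 125.81418838906842
seat [513.17427528 259.53246111]
bar [array([646.7, 293.3]), array([625.3, 188.9])]
sand [array([632.1,  95.7]), array([655. ,  12.4]), array([592.9,   2. ]), array([573.2,  86.5])]
cork [array([484. ,  46.2]), array([503.5, -21.5]), array([459.7, -31.8]), array([436.8,  31.2])]
```

arm_command(steps=[[0.3, -0.2, 0, 0, 0, 6.2, 1], [0.75, -0.5, 0, 0, 0, 0, 1], [0.75, -0.5, 0, 0, 0, 0, 1], [0.75, -0.5, 0, 0, 0, 0, 1], [0.75, -0.5, 0, 0, 0, 0, 1], [0.75, -0.5, 0, 0, 0, 0, 1], [0.75, -0.5, 0, 0, 0, 0, 1], [0.75, -0.5, 0, 0, 0, 0, 1]])

```text
clock: 0.87
tcp_pos: [354.6, -332.5, 203.4]
eef_rot: [3.142, 0.0, 0.199]
force: [0.9, -0.4, 0.2]
opening: 85.6
```

```bash
cat >> h.py <<'E'
from scipy.spatial.transform import Rotation as Ro
def to(x,y,z,yaw=0.2):
    s=sensors.observe();R=Ro.from_euler("xyz",s["eef_rot"]);G=Ro.from_euler("xyz",[np.pi,0,yaw])
    D=np.array([x,y,z])-s["tcp_pos"]
    print("t%.2f"%s["clock"],s["tcp_pos"].round(1),"rpy",s["eef_rot"].round(3),"op %.1f"%s["opening"],"F",s["force"].round(1))
    print("  units(goal frame)",(G.inv().apply(D)/40).round(3),"dist %.0f"%np.linalg.norm(D),"turn deg",np.degrees((R.inv()*G).as_rotvec()).round(2))
E
python3 -c "
from h import *
to(430,-250,203);to(511.6,259.6,203)"
```

```text
t0.87 [ 354.6 -332.5  203.4] rpy [3.142 0.    0.199] op 85.6 F [ 0.9 -0.4  0.2]
  units(goal frame) [ 2.258 -1.647  0.009] dist 112 turn deg [ 0.01  0.01 -0.03]
t0.87 [ 354.6 -332.5  203.4] rpy [3.142 0.    0.199] op 85.6 F [ 0.9 -0.4  0.2]
  units(goal frame) [ 6.7880e+00 -1.3728e+01  9.0000e-03] dist 613 turn deg [ 0.01  0.01 -0.03]
```

arm_command(steps=[[0.45, -0.85, 0, 0, 0, 0, 1], [0.45, -0.85, 0, 0, 0, 0, 1], [0.45, -0.85, 0, 0, 0, 0, 1], [0.45, -0.85, 0, 0, 0, 0, 1], [0.45, -0.85, 0, 0, 0, 0, 1], [0.45, -0.85, 0, 0, 0, 0, 1], [0.45, -0.85, 0, 0, 0, 0, 1], [0.45, -0.85, 0, 0, 0, 0, 1]])

```text
clock: 1.53
tcp_pos: [440.9, -37.1, 203.5]
eef_rot: [3.141, -0.0, 0.199]
force: [0.5, -0.4, 0.5]
opening: 85.3
```

arm_command(steps=[[0.45, -0.85, 0.2, 0, 0, 0, 1], [0.45, -0.85, 0.2, 0, 0, 0, 1], [0.45, -0.85, 0.2, 0, 0, 0, 1], [0.45, -0.85, 0.2, 0, 0, 0, 1], [0.45, -0.85, 0.2, 0, 0, 0, 1], [0.4, -0.8, 0.2, 0, 0, 0, 1], [0.2, -0.3, 0.2, 0, 0, 0, 1], [0, 0, 0.0, 0, 0, 0, 1]])

```text
clock: 2.2
tcp_pos: [508.6, 198.8, 145.5]
eef_rot: [-3.138, 0.003, 0.207]
force: [-0.4, 0.3, 0.5]
opening: 85.5
```

```bash
python3 -c "
from h import *
to(512,259.6,110);to(512,259.6,36)
crop('top',170,145,230,140,3.45,'t2')
crop('scene',180,175,220,200,3,'s2')"
```

```text
t2.20 [508.6 198.8 145.5] rpy [-3.138e+00  3.000e-03  2.070e-01] op 85.5 F [-0.4  0.3  0.5]
  units(goal frame) [ 0.385 -1.474  0.887] dist 70 turn deg [-0.21  0.16  0.42]
t2.20 [508.6 198.8 145.5] rpy [-3.138e+00  3.000e-03  2.070e-01] op 85.5 F [-0.4  0.3  0.5]
  units(goal frame) [ 0.385 -1.474  2.737] dist 125 turn deg [-0.21  0.16  0.42]
```

View pics/s2.png

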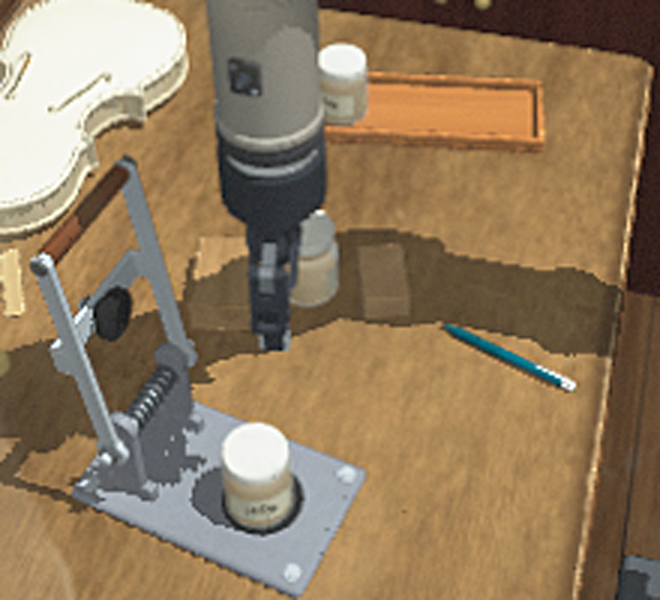

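The gripper is still 60 mm short in y, held back by the joint speed limit. The finished jar stands at crop (256,442).

arm_command(steps=[[0.1, -0.5, 0.15, -0.2, 0.15, 0.4, 1], [0.15, -0.5, 0.15, 0, 0, 0, 1], [0.15, -0.47, 0.15, 0, 0, 0, 1], [0, 0, 0, 0, 0, 0, 1]])

```text
clock: 2.63
tcp_pos: [513.5, 256.8, 128.9]
eef_rot: [3.141, -0.002, 0.195]
force: [-0.9, 1.2, 0.4]
opening: 85.1
```

```bash
python3 -c "
from h import *
to(512,259.6,36)
for P in ([512,259.6,87],[540.7,19.4,83],[571.8,-227.3,79],[571.8,-231,79],[637,236.4,291]): print(P,((proj('scene',P)[0]-[180,175]+.5)*3).round(1),((proj('top',P)[0]-[170,145]+.5)*3.45).round(1))"
```

```text
t2.63 [513.5 256.8 128.9] rpy [ 3.141e+00 -2.000e-03  1.950e-01] op 85.1 F [-0.9  1.2  0.4]
  units(goal frame) [-0.022 -0.077  2.322] dist 93 turn deg [ 0.06 -0.11 -0.27]
[512, 259.6, 87] [259.4 441.9] [104.6 260.1]
[540.7, 19.4, 83] [307.3 223.9] [379.5 226.5]
[571.8, -227.3, 79] [342.3  57.5] [658.5 190.5]
[571.8, -231, 79] [343.2  55.4] [662.7 190.4]
[637, 236.4, 291] [ 86.3 210.4] [97.8 54.7]
```

arm_command(steps=[[-0.02, -0.05, 0.5, 0, 0, 0, 1], [0, 0, 0.6, 0, 0, 0, 1], [0, 0, 0.6, 0, 0, 0, 1], [0, 0, 0.4, 0, 0, 0, 1], [0, 0, 0.22, 0, 0, 0, 1], [0, 0, 0, 0, 0, 0, 1]])

```text
clock: 3.13
tcp_pos: [513.0, 252.3, 34.8]
eef_rot: [3.135, 0.001, 0.19]
force: [0.7, 0.8, -0.9]
opening: 85.6
```

arm_command(newtons=35, steps=[[0, 0, 0, 0, 0, 0, 0.5], [0, 0, 0, 0, 0, 0, 0.5], [0, 0, 0, 0, 0, 0, 0.5], [0, 0, 0, 0, 0, 0, 0.5], [0, 0, 0, 0, 0, 0, 0.5], [0, 0, 0, 0, 0, 0, 0.5]])

```text
clock: 3.63
tcp_pos: [514.1, 264.7, 42.0]
eef_rot: [-3.134, -0.011, 0.197]
force: [-4.5, 6.7, 10.1]
opening: 50.2
```

```bash
python3 -c "
from h import *
to(512,259.6,36)
crop('scene',220,210,130,150,4,'s3')"
```

```text
t3.63 [514.1 264.7  42. ] rpy [-3.134 -0.011  0.197] op 50.2 F [-4.5  6.7 10.1]
  units(goal frame) [-0.077  0.115  0.15 ] dist 8 turn deg [-0.46 -0.61 -0.18]
```

View pics/s3.png

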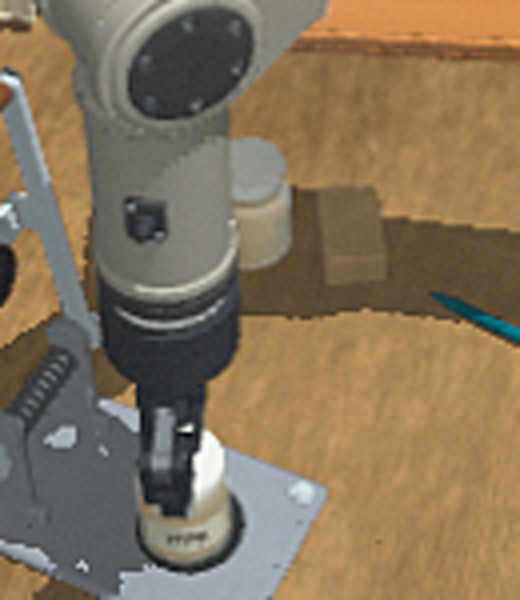

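arm_command(steps=[[0, 0, 0, 0, 0, 0, 0.5], [0, 0, 0, 0, 0, 0, 0.5], [0, 0, 0, 0, 0, 0, 0.5], [0, 0, 0, 0, 0, 0, 0.5]])

```text
clock: 4.02
tcp_pos: [514.1, 264.7, 42.0]
eef_rot: [-3.134, -0.011, 0.197]
force: [-4.8, 6.8, 11.1]
opening: 50.3
```

arm_command(steps=[[0, 0, 0, 0, 0, 0, 1], [0, 0, 0, 0, 0, 0, 1], [0, 0, 0, 0, 0, 0, 1], [0, 0, 0, 0, 0, 0, 1], [0, 0, 0, 0, 0, 0, 1]])

```text
clock: 4.43
tcp_pos: [514.0, 254.7, 36.3]
eef_rot: [3.137, -0.002, 0.191]
force: [0.9, 0.3, -0.2]
opening: 85.1
```

```bash
python3 -c "
from h import *
to(512,259.6,36)
crop('scene',220,210,130,150,4,'s4')"
```

```text
t4.43 [514.  254.7  36.3] rpy [ 3.137e+00 -2.000e-03  1.910e-01] op 85.1 F [ 0.9  0.3 -0.2]
  units(goal frame) [-0.024 -0.13   0.006] dist 5 turn deg [ 0.26 -0.13 -0.49]
```

View pics/s4.png

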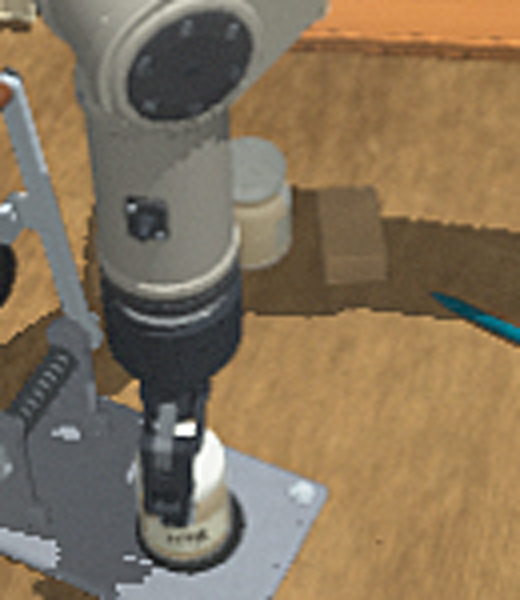

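arm_command(steps=[[-0.02, -0.16, 0.2, 0, 0, 0, 1], [0, 0, 0, 0, 0, 0, 1], [0, 0, 0, 0, 0, 0, 0.6], [0, 0, 0, 0, 0, 0, 0.6], [0, 0, 0, 0, 0, 0, 0.6], [0, 0, 0, 0, 0, 0, 0.6], [0, 0, 0, 0, 0, 0, 0.6], [0, 0, 0, 0, 0, 0, 0.6]])

```text
clock: 5.15
tcp_pos: [512.1, 262.3, 28.8]
eef_rot: [3.139, -0.004, 0.193]
force: [-0.2, 2.1, 0.8]
opening: 55.8
```

arm_command(steps=[[0, 0, 0, 0, 0, 0, 0.4], [0, 0, 0, 0, 0, 0, 0.4], [0, 0, 0, 0, 0, 0, 0.4], [0, 0, -0.15, 0, 0, 0, 0.4], [0, 0, -0.25, 0, 0, 0, 0.4], [0, 0, -0.25, 0, 0, 0, 0.4], [0, 0, 0, 0, 0, 0, 0.4]])

```text
clock: 5.73
tcp_pos: [513.2, 262.8, 57.1]
eef_rot: [3.139, -0.007, 0.192]
force: [-0.4, -0.1, -1.3]
opening: 55.9
```

```bash
python3 -c "
from h import *
to(512,259.6,36)
crop('scene',220,210,130,150,4,'s5')"
```

```text
t5.73 [513.2 262.8  57.1] rpy [ 3.139 -0.007  0.192] op 55.9 F [-0.4 -0.1 -1.3]
  units(goal frame) [-0.046  0.071  0.528] dist 21 turn deg [ 0.15 -0.39 -0.44]
```

View pics/s5.png

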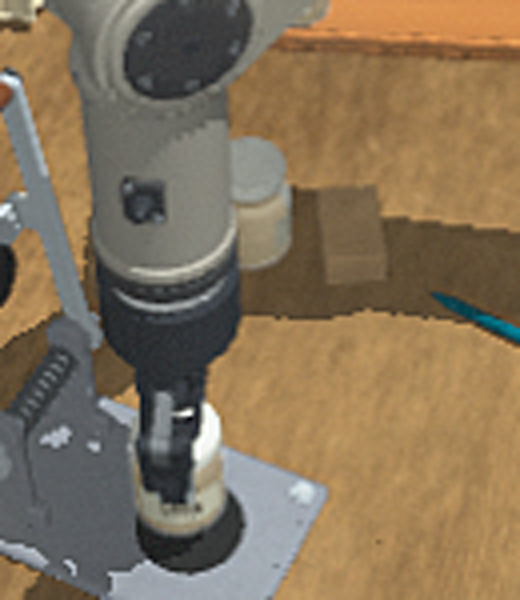

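arm_command(steps=[[0, 0, -0.4, 0, 0, 0, 0.4], [0, 0.0, -0.6, 0, 0, 0, 0.4], [-0.1, 0.2, -0.6, 0, 0, 0, 0.4], [-0.2, 0.4, -0.6, 0, 0, 0, 0.4], [-0.25, 0.6, -0.5, 0, 0, 0, 0.4], [-0.33, 0.8, -0.2, 0, 0, 0, 0.4], [-0.33, 0.8, 0, 0, 0, 0, 0.4], [-0.33, 0.8, 0, 0, 0, 0, 0.4]])

```text
clock: 6.45
tcp_pos: [478.2, 108.0, 171.6]
eef_rot: [3.138, -0.004, 0.194]
force: [0.6, -0.2, -1.5]
opening: 55.7
```

arm_command(steps=[[-0.33, 0.8, 0, 0, 0, 0, 0.4], [-0.33, 0.8, 0, 0, 0, 0, 0.4], [-0.33, 0.8, 0, 0, 0, 0, 0.4], [-0.33, 0.8, 0, 0, 0, 0, 0.4], [-0.33, 0.8, 0, 0, 0, 0, 0.4], [-0.33, 0.8, 0, 0, 0, 0, 0.4], [-0.33, 0.8, 0, 0, 0, 0, 0.4], [-0.33, 0.8, 0, 0, 0, 0, 0.4]])

```text
clock: 7.12
tcp_pos: [422.7, -163.8, 171.4]
eef_rot: [3.138, -0.002, 0.193]
force: [0.3, -0.3, -1.3]
opening: 55.6
```

arm_command(steps=[[-0.33, 0.8, 0.2, 0, 0, 0, 0.4], [-0.3, 0.6, 0.3, 0, 0, 0, 0.4], [-0.2, 0.4, 0.3, 0, 0, 0, 0.4], [-0.1, 0.2, 0.3, 0, 0, 0, 0.4], [0, 0, 0.2, 0, 0, 0, 0.4], [0, 0, 0, 0, 0, 0, 0.4]])

```text
clock: 7.62
tcp_pos: [400.9, -247.0, 117.6]
eef_rot: [-3.141, 0.001, 0.192]
force: [-0.9, 0.3, -2.0]
opening: 55.4
```

```bash
python3 -c "
from h import *
to(414.5,-256,22)"
```

```text
t7.62 [ 400.9 -247.   117.6] rpy [-3.141e+00  1.000e-03  1.920e-01] op 55.4 F [-0.9  0.3 -2. ]
  units(goal frame) [0.288 0.288 2.39 ] dist 97 turn deg [-0.02  0.03 -0.48]
```

arm_command(steps=[[0.14, 0.14, 0.2, 0, 0, 0, 0.4], [0.15, 0.15, 0.3, 0, 0, 0, 0.4], [0, 0, 0.5, 0, 0, 0, 0.4], [0, 0, 0.5, 0, 0, 0, 0.4], [0, 0, 0.4, 0, 0, 0, 0.4], [0, 0, 0.2, 0, 0, 0, 0.4], [0, 0, 0, 0, 0, 0, 0.4], [0, 0, 0, 0, 0, 0, 0.4]])

```text
clock: 8.28
tcp_pos: [417.6, -257.0, 36.0]
eef_rot: [3.138, -0.003, 0.194]
force: [-0.1, -0.2, -1.5]
opening: 55.7
```

```bash
python3 -c "
from h import *
to(414.5,-256,21)
crop('top',330,165,70,110,5,'t6')"
```

```text
t8.28 [ 417.6 -257.    36. ] rpy [ 3.138e+00 -3.000e-03  1.940e-01] op 55.7 F [-0.1 -0.2 -1.5]
  units(goal frame) [-0.072 -0.04   0.376] dist 15 turn deg [ 0.21 -0.2  -0.33]
```

View pics/t6.png

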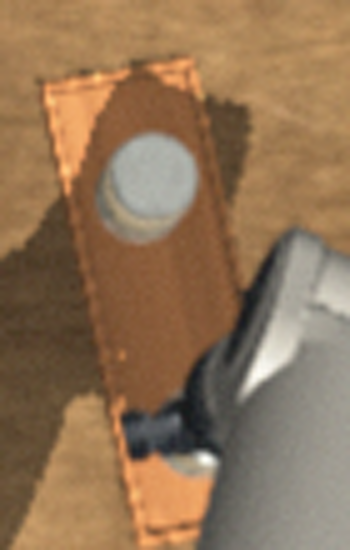

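The held jar is over the tray's front slot and inside the rims. I'll lower it gently.

arm_command(steps=[[-0.05, -0.03, 0.15, 0, 0, 0, 0.4], [0, 0, 0.12, 0, 0, 0, 0.4], [0, 0, 0.06, 0, 0, 0, 0.4], [0, 0, 0.03, 0, 0, 0, 0.4], [0, 0, 0, 0, 0, 0, 0.4]])

```text
clock: 8.75
tcp_pos: [414.3, -256.7, 21.0]
eef_rot: [3.138, -0.002, 0.193]
force: [0.1, 0.8, -1.4]
opening: 55.5
```

arm_command(steps=[[0, 0, 0.03, 0, 0, 0, 0.4], [0, 0, 0.03, 0, 0, 0, 0.4], [0, 0, 0, 0, 0, 0, 0.4]])

```text
clock: 9.0
tcp_pos: [414.9, -256.9, 20.6]
eef_rot: [3.137, -0.003, 0.193]
force: [-3.8, 2.3, 9.9]
opening: 55.8
```

arm_command(steps=[[0, 0, -0.03, 0, 0, 0, 0.75], [0, 0, 0, 0, 0, 0, 0.85], [0, 0, 0, 0, 0, 0, 1], [0, 0, 0, 0, 0, 0, 1], [0, 0, -0.3, 0, 0, 0, 1], [0, 0, -0.6, 0, 0, 0, 1], [0, 0, -0.8, 0, 0, 0, 1], [0, 0, -0.8, 0, 0, 0, 1]])

```text
clock: 9.67
tcp_pos: [413.2, -255.9, 120.3]
eef_rot: [3.14, -0.001, 0.193]
force: [1.1, -0.6, 0.6]
opening: 85.4
```

```bash
python3 -c "
from h import *
to(540.7,19.4,16,.25)"
```

```text
t9.67 [ 413.2 -255.9  120.3] rpy [ 3.14e+00 -1.00e-03  1.93e-01] op 85.4 F [ 1.1 -0.6  0.6]
  units(goal frame) [ 4.791 -5.88   2.606] dist 321 turn deg [ 0.09 -0.04 -3.28]
```

arm_command(steps=[[0.1, -0.15, -0.3, 0, 0, -3.3, 1], [0.4, -0.5, 0, 0, 0, 0, 1], [0.6, -0.7, 0, 0, 0, 0, 1], [0.6, -0.7, 0, 0, 0, 0, 1], [0.6, -0.7, 0, 0, 0, 0, 1], [0.6, -0.7, 0, 0, 0, 0, 1], [0.6, -0.7, 0, 0, 0, 0, 1], [0.6, -0.7, 0, 0, 0, 0, 1]])

```text
clock: 10.33
tcp_pos: [525.8, -26.5, 131.6]
eef_rot: [3.138, -0.002, 0.25]
force: [1.5, -0.9, -0.2]
opening: 85.7
```

arm_command(steps=[[0.4, -0.6, 0.2, 0, 0, 0, 1], [0.2, -0.3, 0.2, 0, 0, 0, 1], [0, 0, 0, 0, 0, 0, 1], [0, 0, 0, 0, 0, 0, 1]])

```text
clock: 10.67
tcp_pos: [539.1, 13.5, 114.9]
eef_rot: [3.138, -0.0, 0.253]
force: [0.2, -2.0, -0.4]
opening: 85.3
```

```bash
python3 -c "
from h import *
to(540.7,19.4,16,.25)"
```

```text
t10.67 [539.1  13.5 114.9] rpy [ 3.138 -0.     0.253] op 85.3 F [ 0.2 -2.  -0.4]
  units(goal frame) [ 0.075 -0.132  2.471] dist 99 turn deg [ 0.19 -0.03  0.16]
```

arm_command(steps=[[0.07, -0.14, 0.3, 0, 0, 0, 1], [0, 0, 0.6, 0, 0, 0, 1], [0, 0, 0.6, 0, 0, 0, 1], [0, 0, 0.5, 0, 0, 0, 1], [0, 0, 0.3, 0, 0, 0, 1], [0, 0, 0.14, 0, 0, 0, 1], [0, 0, 0, 0, 0, 0, 1], [0, 0, 0, 0, 0, 0, 1]])

```text
clock: 11.33
tcp_pos: [541.6, 17.6, 18.2]
eef_rot: [3.137, -0.003, 0.249]
force: [-0.2, 0.2, -0.8]
opening: 85.5
```

```bash
python3 -c "
from h import *
to(540.7,19.4,16,.25)"
```

```text
t11.33 [541.6  17.6  18.2] rpy [ 3.137e+00 -3.000e-03  2.490e-01] op 85.5 F [-0.2  0.2 -0.8]
  units(goal frame) [-0.011 -0.048  0.056] dist 3 turn deg [ 0.24 -0.16 -0.08]
```

arm_command(steps=[[0, -0.05, 0.06, 0, 0, 0, 0.85], [0, 0, 0, 0, 0, 0, 0.6], [0, 0, 0, 0, 0, 0, 0.6], [0, 0, 0, 0, 0, 0, 0.6], [0, 0, 0, 0, 0, 0, 0.4], [0, 0, 0, 0, 0, 0, 0.4], [0, 0, 0, 0, 0, 0, 0.4], [0, 0, 0, 0, 0, 0, 0.4]])

```text
clock: 12.0
tcp_pos: [541.6, 20.6, 16.9]
eef_rot: [3.137, -0.004, 0.25]
force: [-1.2, 0.0, 5.4]
opening: 55.0
```

arm_command(steps=[[0, 0, -0.1, 0, 0, 0, 0.4], [0, 0, -0.2, 0, 0, 0, 0.4], [0, 0, -0.3, 0, 0, 0, 0.4], [0, 0, 0, 0, 0, 0, 0.4]])

```text
clock: 12.33
tcp_pos: [542.6, 20.9, 41.8]
eef_rot: [3.137, -0.007, 0.25]
force: [0.4, -0.1, -1.2]
opening: 55.1
```

```bash
python3 -c "
from h import *
to(512.5,260.5,110,.25)"
```

```text
t12.33 [542.6  20.9  41.8] rpy [ 3.137 -0.007  0.25 ] op 55.1 F [ 0.4 -0.1 -1.2]
  units(goal frame) [ 0.752 -5.99  -1.705] dist 251 turn deg [ 0.25 -0.38  0.02]
```

arm_command(steps=[[0, 0, -0.4, 0, 0, 0, 0.4], [0, 0, -0.5, 0, 0, 0, 0.4], [0.0, -0.2, -0.5, 0, 0, 0, 0.4], [0.05, -0.4, -0.3, 0, 0, 0, 0.4], [0.1, -0.6, 0, 0, 0, 0, 0.4], [0.1, -0.7, 0, 0, 0, 0, 0.4], [0.1, -0.7, 0, 0, 0, 0, 0.4], [0.1, -0.7, 0, 0, 0, 0, 0.4]])

```text
clock: 13.0
tcp_pos: [524.9, 154.1, 107.0]
eef_rot: [3.138, -0.002, 0.25]
force: [0.5, 0.4, -0.7]
opening: 55.3
```

arm_command(steps=[[0.1, -0.7, 0, 0, 0, 0, 0.4], [0.1, -0.7, 0, 0, 0, 0, 0.4], [0.1, -0.6, 0, 0, 0, 0, 0.4], [0, -0.4, 0, 0, 0, 0, 0.4], [0, -0.25, 0, 0, 0, 0, 0.4], [0, 0, 0, 0, 0, 0, 0.4], [0, 0, 0, 0, 0, 0, 0.4]])

```text
clock: 13.58
tcp_pos: [510.6, 258.1, 106.5]
eef_rot: [3.137, -0.002, 0.251]
force: [0.4, -0.8, -2.2]
opening: 54.8
```

```bash
python3 -c "
from h import *
to(512.5,260.5,33,.25)"
```

```text
t13.58 [510.6 258.1 106.5] rpy [ 3.137e+00 -2.000e-03  2.510e-01] op 54.8 F [ 0.4 -0.8 -2.2]
  units(goal frame) [ 0.061 -0.046  1.837] dist 74 turn deg [ 0.28 -0.1   0.05]
```

arm_command(steps=[[0.06, -0.05, 0.2, 0, 0, 0, 0.4], [0, 0, 0.4, 0, 0, 0, 0.4], [0, 0, 0.5, 0, 0, 0, 0.4], [0, 0, 0.4, 0, 0, 0, 0.4], [0, 0, 0.2, 0, 0, 0, 0.4], [0, 0, 0, 0, 0, 0, 0.4], [0, 0, 0, 0, 0, 0, 0.4]])

```text
clock: 14.17
tcp_pos: [513.1, 259.9, 38.5]
eef_rot: [3.137, -0.002, 0.249]
force: [-0.4, 0.9, -1.4]
opening: 54.9
```

```bash
python3 -c "
from h import *
to(512.5,260.5,31,.25)"
```

```text
t14.17 [513.1 259.9  38.5] rpy [ 3.137e+00 -2.000e-03  2.490e-01] op 54.9 F [-0.4  0.9 -1.4]
  units(goal frame) [-0.012 -0.017  0.189] dist 8 turn deg [ 0.25 -0.1  -0.08]
```

arm_command(steps=[[0, 0, 0.08, 0, 0, 0, 0.4], [0, 0, 0.06, 0, 0, 0, 0.4], [0, 0, 0.04, 0, 0, 0, 0.4], [0, 0, 0, 0, 0, 0, 0.4], [0, 0, 0, 0, 0, 0, 0.4]])

```text
clock: 14.58
tcp_pos: [512.8, 261.2, 31.9]
eef_rot: [3.138, -0.003, 0.25]
force: [-1.0, 0.3, -1.4]
opening: 55.3
```

arm_command(steps=[[0, 0, 0.03, 0, 0, 0, 0.4], [0, 0, 0.03, 0, 0, 0, 0.4], [0, 0, 0, 0, 0, 0, 0.4]])

```text
clock: 14.83
tcp_pos: [513.2, 261.4, 31.0]
eef_rot: [3.138, -0.004, 0.25]
force: [-2.3, -1.2, 6.4]
opening: 55.2
```

arm_command(steps=[[0, 0, -0.03, 0, 0, 0, 0.75], [0, 0, 0, 0, 0, 0, 0.85], [0, 0, 0, 0, 0, 0, 1], [0, 0, 0, 0, 0, 0, 1], [0, 0, -0.3, 0, 0, 0, 1], [0, 0, -0.6, 0, 0, 0, 1], [0, 0, -0.8, 0, 0, 0, 1], [0, 0, -0.8, 0, 0, 0, 1]])

```text
clock: 15.5
tcp_pos: [511.7, 261.1, 131.6]
eef_rot: [3.138, -0.001, 0.251]
force: [0.5, 0.3, 0.6]
opening: 85.4
```

arm_command(steps=[[0, 0, -0.8, 0, 0, -7, 1], [0, 0, -0.8, 0, 0, -7, 1], [0, 0, -0.7, 0, 0, -7, 0.8], [0, 0, -0.7, 0, 0, -7, 0.7], [0, 0, -0.7, 0, 0, -7, 0.7], [0, 0, -0.7, 0, 0, -7, 0.7], [0, 0, -0.5, 0, 0, -7, 0.7], [0, 0, 0, 0, 0, -7, 0.7]])

```text
clock: 16.17
tcp_pos: [513.1, 263.8, 332.7]
eef_rot: [3.131, -0.007, 1.234]
force: [0.4, 1.0, 0.4]
opening: 59.7
```

```bash
python3 -c "
from h import *
to(637,236.4,330,1.387)
crop('top',170,145,230,140,3.45,'t7')"
```

```text
t16.17 [513.1 263.8 332.7] rpy [ 3.131 -0.007  1.234] op 59.7 F [0.4 1.  0.4]
  units(goal frame) [-0.106  3.17   0.069] dist 127 turn deg [ 0.62 -0.33 -8.79]
```

View pics/t7.png

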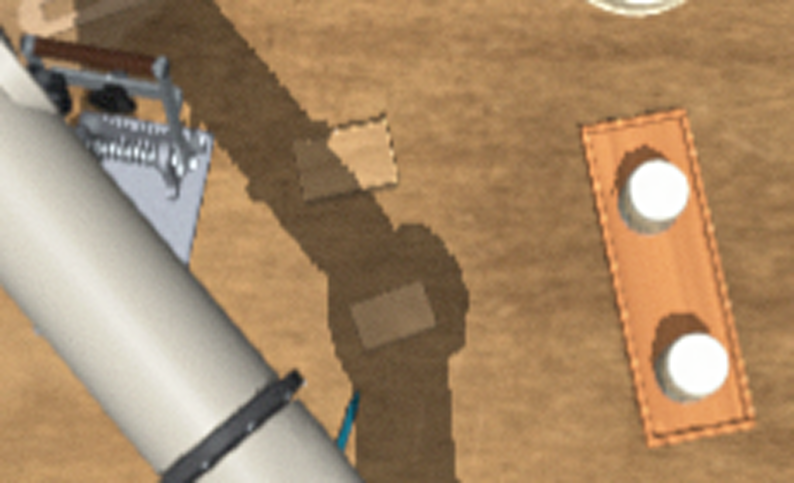

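arm_command(steps=[[0, 0.0, 0, 0.3, -0.2, -4.4, 0.7], [0, 0, 0, 0.3, -0.1, -4.4, 0.7], [0, 0.4, 0, 0, 0, 0, 0.6], [0, 0.7, 0, 0, 0, 0, 0.6], [0, 0.8, 0, 0, 0, 0, 0.6], [-0.05, 0.7, 0, 0, 0, 0, 0.6], [-0.05, 0.4, 0, 0, 0, 0, 0.6], [0, 0.17, 0, 0, 0, 0, 0.6]])

```text
clock: 16.88
tcp_pos: [637.9, 231.7, 323.6]
eef_rot: [-3.133, 0.009, 1.375]
force: [-0.2, -0.6, -0.2]
opening: 51.1
```

```bash
python3 -c "
from h import *
to(637,236.4,330,1.387)
crop('scene',180,175,220,200,3,'s8')
p=lambda P:((proj('scene',P)-[180,175]+.5)*3).round(0).tolist()
print(p([513,259.5,95]),p([513,259.5,99]),p([513,259.5,14]),p([637,236.4,291]))"
```

```text
t16.88 [637.9 231.7 323.6] rpy [-3.133  0.009  1.375] op 51.1 F [-0.2 -0.6 -0.2]
  units(goal frame) [ 0.112 -0.045 -0.161] dist 8 turn deg [-0.47  0.52 -0.71]
[[258.0, 436.0]] [[257.0, 433.0]] [[263.0, 493.0]] [[86.0, 210.0]]
```

View pics/s8.png

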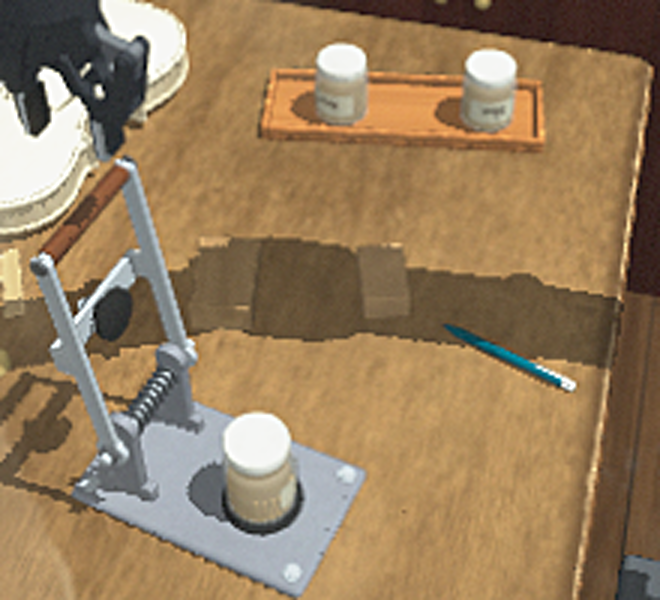

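arm_command(steps=[[0.1, -0.04, 0.1, -0.4, 0.4, -0.6, 0.6], [0, 0, 0.3, 0, 0, 0, 0.6], [0, 0, 0.4, 0, 0, 0, 0.6], [0, 0, 0.3, 0, 0, 0, 0.6], [0, 0, 0.1, 0, 0, 0, 0.6], [0, 0, 0, 0, 0, 0, 0.6], [0, 0, 0, 0, 0, 0, 0.6]])

```text
clock: 17.52
tcp_pos: [634.4, 238.5, 278.1]
eef_rot: [-3.141, -0.0, 1.391]
force: [-0.9, -0.7, 0.8]
opening: 51.6
```

```bash
python3 -c "
from h import *
to(637,236.4,273,1.387)"
```

```text
t17.52 [634.4 238.5 278.1] rpy [-3.141 -0.     1.391] op 51.6 F [-0.9 -0.7  0.8]
  units(goal frame) [-0.039  0.074  0.126] dist 6 turn deg [-0.01 -0.02  0.24]
```

arm_command(newtons=30, steps=[[-0.03, 0.06, 0.13, 0, 0, 0.2, 0.6], [0, 0, 0, 0, 0, 0, 0.4], [0, 0, 0, 0, 0, 0, 0.1], [0, 0, 0, 0, 0, 0, 0.1], [0, 0, 0, 0, 0, 0, 0.1], [0, 0, 0, 0, 0, 0, 0.1], [0, 0, 0, 0, 0, 0, 0.1], [0, 0, 0, 0, 0, 0, 0.1]])

```text
clock: 18.18
tcp_pos: [636.9, 236.9, 272.4]
eef_rot: [-3.141, -0.0, 1.388]
force: [0.4, -0.3, 0.0]
opening: 8.6
```

```bash
cat >> h.py <<'E'
def lever(yaw=-.184,seat=(513,259.5),dz=0):
    s=sensors.observe();u=np.array([np.cos(yaw),np.sin(yaw)])
    d=s["tcp_pos"][:2]-seat; x=d@u; y=d@[-u[1],u[0]]; z=s["tcp_pos"][2]+18.7
    print("t%.2f press x %.1f y %.1f z %.1f"%(s["clock"],x,y,z),"r %.1f a %.3f"%(np.hypot(100-x,z-88),1.7-np.arctan2(z-88,100-x)),"F",s["force"].round(1),"op %.1f"%s["opening"],s["eef_rot"].round(3))
    return x,y,z
E
python3 -c "
from h import *
lever()
for i in range(18):
  a=i*.1; t=1.7-a; print(i, 'x %.1f z %.1f'%(100-205*np.cos(t),88+205*np.sin(t)), 'step to next ty,z units', round((-205*np.cos(t-.1)+205*np.cos(t))/40,3), round(-(205*np.sin(t-.1)-205*np.sin(t))/40,3))
"
```

```text
t18.18 press x 125.9 y 0.4 z 291.1 r 204.8 a 0.002 F [ 0.4 -0.3  0. ] op 8.6 [-3.141 -0.     1.388]
0 x 126.4 z 291.3 step to next ty,z units -0.511 -0.041
1 x 106.0 z 292.9 step to next ty,z units -0.512 0.011
2 x 85.5 z 292.5 step to next ty,z units -0.509 0.062
3 x 65.2 z 290.0 step to next ty,z units -0.5 0.112
4 x 45.2 z 285.5 step to next ty,z units -0.486 0.162
5 x 25.7 z 279.1 step to next ty,z units -0.468 0.209
6 x 7.0 z 270.7 step to next ty,z units -0.444 0.255
7 x -10.8 z 260.5 step to next ty,z units -0.417 0.298
8 x -27.4 z 248.6 step to next ty,z units -0.385 0.338
9 x -42.8 z 235.1 step to next ty,z units -0.349 0.375
10 x -56.8 z 220.1 step to next ty,z units -0.31 0.408
11 x -69.2 z 203.8 step to next ty,z units -0.268 0.437
12 x -79.9 z 186.3 step to next ty,z units -0.223 0.461
13 x -88.8 z 167.8 step to next ty,z units -0.176 0.481
14 x -95.8 z 148.6 step to next ty,z units -0.127 0.496
15 x -100.9 z 128.7 step to next ty,z units -0.077 0.507
16 x -104.0 z 108.5 step to next ty,z units -0.026 0.512
17 x -105.0 z 88.0 step to next ty,z units 0.026 0.512
```

arm_command(steps=[[0, 0, 0, 0, 0, 0, 0], [0, 0, 0, 0, 0, 0, 0], [0, 0, 0, 0, 0, 0, 0], [0, 0, 0, 0, 0, 0, 0]])

```text
clock: 18.52
tcp_pos: [636.9, 236.7, 272.3]
eef_rot: [-3.141, -0.0, 1.388]
force: [-0.3, -0.2, 0.0]
opening: 0.4
```

```bash
python3 -c "
from h import *
def tri(t,s):
    o1,d1=ray('top',(t[0]+.5)/3.45-.5+170,(t[1]+.5)/3.45-.5+145);o2,d2=ray('scene',(s[0]+.5)/3-.5+180,(s[1]+.5)/3-.5+175)
    d1/=np.linalg.norm(d1);d2/=np.linalg.norm(d2)
    k=np.linalg.lstsq(np.array([d1,-d2]).T,o2-o1,rcond=None)[0];a,b=o1+k[0]*d1,o2+k[1]*d2
    return ((a+b)/2).round(1),np.linalg.norm(a-b).round(1)
print(tri((27,44),(42,264)),tri((159,67),(126,163)))
print('pad',tri((110,98),(113,313)))
lever()
# top of tool: project fingertips
print(((proj('scene',[636.9,236.7,272.3])-[180,175]+.5)*3).round(0),((proj('top',[636.9,236.7,272.3])-[170,145]+.5)*3.45).round(0))
crop('scene',185,190,90,100,6,'s9')
"
```

```text
(array([646.1, 291.8, 290.7]), np.float64(0.2)) (array([625. , 187.6, 294.8]), np.float64(0.1))
pad (array([629.2, 241.8, 187.1]), np.float64(2.2))
t18.52 press x 125.9 y 0.3 z 291.0 r 204.7 a 0.002 F [-0.3 -0.2  0. ] op 0.4 [-3.141 -0.     1.388]
[[ 90. 229.]] [[101.  62.]]
```

View pics/s9.png

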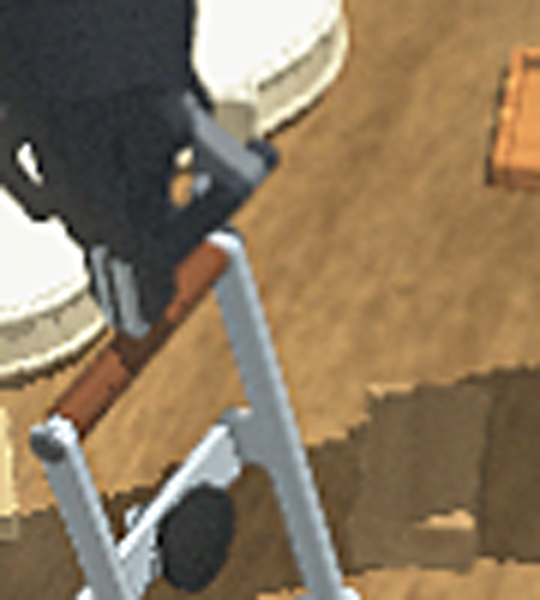

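```bash
python3 -c "
from h import *
im=vision.camera('scene').astype(int)
def cls(p):
    r,g,b=p; v=sum(p)/3
    if v<55: return '#'
    if r>1.9*g and r>80: return 'B'
    if r>1.9*g: return 'b'
    if abs(r-b)<25: return '+' if v<130 else 'o'
    return '.'
for y in range(222,268): print(y,''.join(cls(im[y,x]) for x in range(188,230)))
"
```

```text
222 ++++++++++###############....++####++++...
223 #+++++++++#+##+##########+...########+....
224 .#+++++++++##++###########+.#########.....
225 o+#++##+++++#############++#########......
226 oo+##..##+++##+##########+#########.......
227 oooooooo#++++#####################++......
228 oooooooo##+++#+++###############++++......
229 ooooooooo##++#+++##############+ooo.o.....
230 oooooooooo#####+##+###########...ooo.+....
231 ooooooooooo#+o+##+#####+#####.....o..o....
232 ooooooooooo#oo+######++#####.......ooo....
233 ooooooooooo#+o++++##+######........+oo....
234 ooooooooooo++o++o++#######.........+ooo...
235 ooooooooooo.+o++oo+#+#####........+oooo...
236 ooooooooooo.#o++oo++####+#.......+ooooo...
237 ooooooo.ooo.#oo#oo++#+####......++oo+ooo..
238 ooooo.ooo...#+o++oo+#+####........oo+ooo..
239 ooo..ooo....++o++o++#####+.......oo+oooo..
240 oo.oooo......+o++oo+#++##........+oooooo..
241 oooo..........o++oo++++#...........++oooo.
242 o.............oo#oo++#+#..........ooo+ooo.
243 ..............oo++oo++#...........+o++ooo.
244 ................++oo++.............oo++ooo
245 ...........o...
[... 361 characters left out ...]
.....................................+oooo
254 ......................................oo++
255 ......................................oooo
256 ......................................oooo
257 .......................................ooo
258 ..............#....................ooooooo
259 .....+o.B....#....................+ooooooo
260 .....ooooB.......................++++oo+oo
261 ..o.oooooo......................ooo++ooooo
262 ..+++oooo.#....................oooo++ooooo
263 ..+++++oo.....................oooooo+ooooo
264 ..++++++o.....................oooooo++oooo
265 ...+++++oo....................oooooo++oooo
266 ....++++oo..................ooooooooo++ooo
267 ....o++o+o.................oooooooooo+.+++
```

```bash
python3 -c "
from h import *
p=lambda P:((proj('scene',P)-[180,175]+.5)*3).round(0).tolist()
u=np.array([.983,-.182,0])
c=np.array([637.9,231.7,330])
for k in(-30,-25,0,25,30): print(k,p(c+k*u))
a=cv2.imread('pics/s8.png');a=cv2.resize(a,(220,200),interpolation=cv2.INTER_AREA)
b=cv2.imread('pics/s9.png');b=cv2.resize(b,(90,100),interpolation=cv2.INTER_AREA)
A=a[15:115,5:95]
for n,(x0,y0,w,h) in dict(pad=(20,75,25,22),armR=(38,45,20,45),armL=(3,68,20,30),barR=(30,35,12,14)).items():
    t=A[y0:y0+h,x0:x0+w]; 
    X0=max(0,x0-6);Y0=max(0,y0-6);r=cv2.matchTemplate(b[Y0:y0+h+6,X0:x0+w+6],t,cv2.TM_CCOEFF_NORMED);_,m,_,l=cv2.minMaxLoc(r);print(n,m,l[0]-(x0-X0),l[1]-(y0-Y0))
"
```

```text
-30 [[116.0, 179.0]]
-25 [[110.0, 177.0]]
0 [[80.0, 166.0]]
25 [[50.0, 156.0]]
30 [[44.0, 154.0]]
pad 0.9897326827049255 0 0
armR 0.9826108813285828 0 0
armL 0.9908005595207214 0 0
barR 0.6843376159667969 0 0
```

arm_command(steps=[[0, 0, -0.4, 0, 0, 0, 0], [0, 0, -0.6, 0, 0, 0, 0], [0, 0, -0.5, 0, 0, 0, 0], [0, 0, 0, 0, 0, 0, 0], [0, 0, 0, 0, 0, 0, 0], [0, 0, 0, 0, 0, 0, 0]])

```text
clock: 19.12
tcp_pos: [636.7, 236.8, 331.6]
eef_rot: [-3.141, 0.0, 1.389]
force: [-0.5, -1.0, 0.5]
opening: -0.0
```

```bash
python3 -c "
from h import *
s=sensors.observe();P=s['tcp_pos'];print(P,s['force'])
print('tip',proj('scene',P),proj('top',P))
im=vision.camera('scene').astype(int)
def cls(p):
    v=sum(p)/3; r,g,b=p
    if v<55: return '#'
    if abs(r-b)<22: return '+' if v<130 else 'o'
    return '.'
x,y=proj('scene',P)[0].astype(int)
for j in range(y-22,y+14): print(j,''.join(cls(im[j,i]) for i in range(x-22,x+23)))
"
```

```text
[636.70636109 236.79206992 331.61425309] [-0.46810909 -1.02375201  0.54904695]
tip [[205.60064331 231.01783374]] [[195.23501983 155.94396295]]
209 oooooooooo.##+++########+####+...............
210 ooooooooooo++o++#############+...............
211 oooooooooooo+o+#++#########+.................
212 ooooooooooo.#oo#oo++#######..................
213 oooooooooooo#oo#+oo+#######..................
214 oooooooooooo#+o++oo+######+..................
215 ooooooooooooo+o++oo+######+..................
216 oooooooooooo.+o+#oo++######..................
217 oooooooooooo.#oo#oo++######+.................
218 oooooooooooooo+o#+o++######.....#............
219 ooooooooooooo.+o++oo+#####+..................
220 oooooooooooooooo++oo+#####...................
221 ooooooooooooooo++#oo++##+....................
222 ooooooooooooooo++#+o++#+.....................
223 ooooooooooooooo.o++o+++.oo...................
224 oooooooooooooooooo.oo+.o.....................
225 ooooooooooooooooooooo.o......................
226 ooooooooooooooooooooo.o......................
227 ooooooooooooooooooooo.o...............++.....
228 oooooooooooooooooooo.o..............oo.++....
229 oooooooooooooooooooo.o.............ooooo.....
230 ooooooooooooooooooooo.................ooo.+..
231 ooooooooooooooooooooo....o.............o..o..
232 oooooooooooooooooooo.....o..............ooo..
233 ooooooooooooooooo.o.....o.#.............+.o..
234 ooooooooooooooooooo.....o...............+ooo.
235 oooooooooooooooooo.....o...............+oo.o.
236 ooooooooooooooooo......o..............++oooo.
237 oooooooooooo..oo.....................+ooooooo
238 oooooooooo..oo........o................oo+ooo
239 oooooooo...oo.........................ooo+ooo
240 ooooooo.ooo..........o................++oo+oo
241 oo.o.oooo...........o...................oo+o.
242 ..oooo.............o...................ooo+oo
243 oo.....................................+o+ooo
244 .........................................oooo
```

arm_command(steps=[[0, 0, 0, 0, 0, 0, 0.6], [0, 0, 0, 0, 0, 0, 0.6], [0, 0, 0, 0, 0, 0, 0.6], [0, 0, 0, 0, 0, 0, 0.6], [0, 0, 0.3, 0, 0, 0, 0.6], [0, 0, 0.5, 0, 0, 0, 0.6], [0, 0, 0.4, 0, 0, 0, 0.6], [0, 0, 0, 0, 0, 0, 0.6]])

```text
clock: 19.83
tcp_pos: [635.4, 235.4, 280.3]
eef_rot: [-3.136, 0.005, 1.389]
force: [0.1, -0.5, -0.9]
opening: 51.3
```

arm_command(steps=[[0, 0, 0.2, 0, 0, 0, 0.6], [0, 0, 0.3, 0, 0, 0, 0.6], [0, 0, 0.25, 0, 0, 0, 0.6], [0, 0, 0, 0, 0, 0, 0.6], [0, 0, 0, 0, 0, 0, 0.6]])

```text
clock: 20.25
tcp_pos: [636.8, 236.6, 254.2]
eef_rot: [-3.141, 0.0, 1.388]
force: [-0.4, 0.2, -0.5]
opening: 51.4
```

arm_command(newtons=30, steps=[[0, 0, 0, 0, 0, 0, 0.4], [0, 0, 0, 0, 0, 0, 0.2], [0, 0, 0, 0, 0, 0, 0], [0, 0, 0, 0, 0, 0, 0], [0, 0, 0, 0, 0, 0, 0], [0, 0, 0, 0, 0, 0, 0], [0, 0, 0, 0, 0, 0, 0]])

```text
clock: 20.83
tcp_pos: [636.7, 237.2, 255.4]
eef_rot: [3.141, -0.001, 1.388]
force: [-2.4, -0.1, 4.5]
opening: 14.6
```

```bash
python3 -c "
from h import *
lever()"
```

```text
t20.83 press x 125.6 y 0.7 z 274.1 r 187.8 a -0.008 F [-2.4 -0.1  4.5] op 14.6 [ 3.141e+00 -1.000e-03  1.388e+00]
```

arm_command(newtons=40, steps=[[0, -0.26, -0.02, 0, 0, 0, 0], [0, -0.26, -0.02, 0, 0, 0, 0], [0, -0.51, 0.01, 0, 0, 0, 0], [0, -0.51, 0.06, 0, 0, 0, 0], [0, -0.5, 0.11, 0, 0, 0, 0], [0, -0.24, 0.08, 0, 0, 0, 0], [0, -0.24, 0.08, 0, 0, 0, 0], [0, 0, 0, 0, 0, 0, 0]])

```text
clock: 21.5
tcp_pos: [538.6, 255.7, 244.3]
eef_rot: [3.136, -0.003, 1.389]
force: [-0.7, 1.1, 8.1]
opening: 14.6
```

```bash
sed -i 's/+18.7$/+36/; s/\["tcp_pos"\]\[2\]+18.7/["tcp_pos"][2]+36/' h.py; python3 -c "
from h import *
lever()
im=vision.camera('scene');cv2.imwrite('pics/raw1.png',im[:,:,::-1])"
```

```text
t21.50 press x 25.9 y 1.0 z 280.3 r 206.1 a 0.497 F [-0.7  1.1  8.1] op 14.6 [ 3.136e+00 -3.000e-03  1.389e+00]
```

arm_command(steps=[[0, -0.23, 0.04, 0, 0, 0, 0], [0, -0.24, 0.09, 0, 0, 0, 0], [0, -0.44, 0.255, 0, 0, 0, 0], [0, -0.42, 0.3, 0, 0, 0, 0], [0, -0.385, 0.34, 0, 0, 0, 0], [0, -0.35, 0.375, 0, 0, 0, 0], [0, -0.31, 0.41, 0, 0, 0, 0], [0, 0, 0, 0, 0, 0, 0]])

```text
clock: 22.22
tcp_pos: [445.7, 273.2, 168.8]
eef_rot: [3.137, -0.003, 1.39]
force: [3.6, 1.5, 2.9]
opening: 14.2
```

```bash
python3 -c "
from h import *
lever()"
```

```text
t22.22 press x -68.7 y 1.2 z 204.8 r 205.2 a 1.095 F [3.6 1.5 2.9] op 14.2 [ 3.137e+00 -3.000e-03  1.390e+00]
```

arm_command(steps=[[0, -0.135, 0.215, 0, 0, 0, 0], [0, -0.13, 0.22, 0, 0, 0, 0], [0, -0.225, 0.46, 0, 0, 0, 0], [0, -0.175, 0.48, 0, 0, 0, 0], [0, -0.07, 0.25, 0, 0, 0, 0], [0, -0.06, 0.25, 0, 0, 0, 0], [0, 0, 0, 0, 0, 0, 0]])

```text
clock: 22.8
tcp_pos: [414.2, 279.1, 94.6]
eef_rot: [3.141, -0.003, 1.389]
force: [1.5, 1.3, 4.7]
opening: 14.3
```

```bash
python3 -c "
from h import *
lever()"
```

```text
t22.80 press x -100.7 y 1.2 z 130.6 r 205.2 a 1.491 F [1.5 1.3 4.7] op 14.3 [ 3.141e+00 -3.000e-03  1.389e+00]
```

arm_command(steps=[[0, -0.03, 0.2, 0, 0, 0, 0], [0, -0.03, 0.2, 0, 0, 0, 0], [0, -0.02, 0.2, 0, 0, 0, 0], [0, -0.02, 0.2, 0, 0, 0, 0], [0, -0.01, 0.2, 0, 0, 0, 0], [0, 0, 0.1, 0, 0, 0, 0], [0, 0, 0, 0, 0, 0, 0], [0, 0, 0, 0, 0, 0, 0]])

```text
clock: 23.47
tcp_pos: [409.0, 280.1, 52.0]
eef_rot: [-3.141, -0.002, 1.389]
force: [-1.1, 0.9, 6.0]
opening: 14.1
```

```bash
python3 -c "
from h import *
lever()"
```

```text
t23.47 press x -106.1 y 1.2 z 88.0 r 206.1 a 1.700 F [-1.1  0.9  6. ] op 14.1 [-3.141e+00 -2.000e-03  1.389e+00]
```

arm_command(steps=[[0, 0, 0.1, 0, 0, 0, 0], [0, 0, 0.1, 0, 0, 0, 0], [0, 0, 0, 0, 0, 0, 0], [0, 0, 0, 0, 0, 0, 0]])

```text
clock: 23.8
tcp_pos: [408.9, 280.2, 45.1]
eef_rot: [3.141, -0.001, 1.389]
force: [-3.2, -1.8, 15.2]
opening: 14.1
```

arm_command(steps=[[0, 0, 0.1, 0, 0, 0, 0], [0, 0, 0, 0, 0, 0, 0], [0, 0, 0, 0, 0, 0, 0]])

```text
clock: 24.05
tcp_pos: [408.9, 280.2, 43.1]
eef_rot: [3.141, -0.0, 1.388]
force: [-6.9, -4.2, 27.7]
opening: 14.5
```

```bash
python3 -c "
from h import *
lever()
im=vision.camera('scene')
cv2.imwrite('pics/raw2.png',im[:,:,::-1])
# predicted bar ends at stop and just above, on the y=+58 end caps
u=np.array([np.cos(-.184),np.sin(-.184)]);v=np.array([-u[1],u[0]])
for a in(1.6,1.65,1.7):
  t=1.7-a
  for r,y in((205,53),(205,-53)):
    q=np.array([513,259.5])+(100-r*np.cos(t))*u+y*v;print(a,y,proj('scene',[*q,88+r*np.sin(t)]).round(1))
x,y=265,330
def cls(p):
    vv=sum(map(int,p))/3; r,g,b=map(int,p)
    if vv<55: return '#'
    if r>150 and g<0.62*r: return 'B'
    if abs(r-b)<25: return '+' if vv<120 else ('o' if vv<200 else 'W')
    return '.'
for j in range(305,385): print(j,''.join(cls(im[j,i]) for i in range(205,325)))
"
```

```text
t24.05 press x -106.1 y 1.3 z 79.1 r 206.3 a 1.743 F [-6.9 -4.2 27.7] op 14.5 [ 3.141 -0.     1.388]
1.6 53 [[296.2 351.7]]
1.6 -53 [[315.5 314.9]]
1.65 53 [[296.5 354.3]]
1.65 -53 [[315.7 317.6]]
1.7 53 [[296.7 356.8]]
1.7 -53 [[315.7 320.2]]
305 ......................+++W+++++++++++++....................+oo+oooooooooooo+...#.....######+oo+#########+#######+oo+++++
306 .....................#+++oW+#++++++++++.......................+oooooooooo++oo.###+...########+oo++############+ooo+++++#
307 .....................++++##++++++++++++......................+ooooooooooo+oWW.####+..#########+ooooo++++++++oooo++++++##
308 ...................++++o++#+++++++++++++....................+ooooooooooo++ooo++++++++############+ooooooooooo+++++++++##
309 ...................+++++++++++++++++++++++..................+ooooooooooooooo++++++++################+++++++##+++++++####
310 ...................+++++++#+++++++++++++++++...............+ooooooooooo++oo+++++++++#######################+++++++######
311 ..................+++++++++++++++++++++++++++++............+ooooooooooo+...+##++++++##############++++
[... 8443 characters left out ...]
...........................................................................
380 ........................................................................................................................
381 ........................................................................................................................
382 ........................................................................................................................
383 ........................................................................................................................
384 ........................................................................................................................
```

arm_command(steps=[[0, 0, -0.15, 0, 0, 0, 0], [0, 0, -0.2, 0, 0, 0, 0], [0, 0.01, -0.25, 0, 0, 0, 0], [0, 0.02, -0.25, 0, 0, 0, 0], [0, 0.03, -0.25, 0, 0, 0, 0], [0, 0.04, -0.25, 0, 0, 0, 0], [0, 0.05, -0.25, 0, 0, 0, 0], [0, 0, 0, 0, 0, 0, 0]])

```text
clock: 24.77
tcp_pos: [418.4, 278.5, 105.7]
eef_rot: [3.136, -0.004, 1.386]
force: [6.2, 2.5, -0.1]
opening: 14.2
```

```bash
python3 -c "
from h import *
lever()"
```

```text
t24.77 press x -96.5 y 1.3 z 141.7 r 203.7 a 1.433 F [ 6.2  2.5 -0.1] op 14.2 [ 3.136 -0.004  1.386]
```

arm_command(steps=[[0, 0.09, -0.24, 0, 0, 0, 0], [0, 0.09, -0.24, 0, 0, 0, 0], [0, 0.22, -0.46, 0, 0, 0, 0], [0, 0.27, -0.44, 0, 0, 0, 0], [0, 0.31, -0.41, 0, 0, 0, 0], [0, 0.35, -0.375, 0, 0, 0, 0], [0, 0.38, -0.34, 0, 0, 0, 0], [0, 0, 0, 0, 0, 0, 0]])

```text
clock: 25.43
tcp_pos: [485.1, 265.3, 206.1]
eef_rot: [3.139, -0.004, 1.384]
force: [1.6, 2.2, 3.0]
opening: 14.2
```

```bash
python3 -c "
from h import *
lever()"
```

```text
t25.43 press x -28.5 y 0.6 z 242.1 r 200.6 a 0.824 F [1.6 2.2 3. ] op 14.2 [ 3.139 -0.004  1.384]
```

arm_command(steps=[[0, 0.21, -0.15, 0, 0, 0, 0], [0, 0.21, -0.15, 0, 0, 0, 0], [0, 0.445, -0.255, 0, 0, 0, 0], [0, 0.47, -0.21, 0, 0, 0, 0], [0, 0.485, -0.16, 0, 0, 0, 0], [0, 0.5, -0.11, 0, 0, 0, 0], [0, 0.4, -0.05, 0, 0, 0, 0], [0, 0, 0, 0, 0, 0, 0]])

```text
clock: 26.1
tcp_pos: [591.8, 245.1, 248.4]
eef_rot: [3.14, -0.004, 1.385]
force: [1.1, 1.2, 6.2]
opening: 14.2
```

```bash
python3 -c "
from h import *
lever()"
```

```text
t26.10 press x 80.1 y 0.3 z 284.4 r 197.4 a 0.230 F [1.1 1.2 6.2] op 14.2 [ 3.14  -0.004  1.385]
```

arm_command(steps=[[0, 0.3, -0.05, 0, 0, 0, 0], [0, 0.3, -0.03, 0, 0, 0, 0], [0, 0.25, 0.01, 0, 0, 0, 0], [0, 0.2, 0.01, 0, 0, 0, 0], [0, 0.1, 0.01, 0, 0, 0, 0], [0, 0, 0, 0, 0, 0, 0], [0, 0, 0, 0, 0, 0, 0]])

```text
clock: 26.68
tcp_pos: [633.5, 237.0, 248.6]
eef_rot: [-3.14, 0.0, 1.388]
force: [0.4, 1.1, 3.4]
opening: 13.9
```

```bash
python3 -c "
from h import *
lever()"
```

```text
t26.68 press x 122.6 y -0.1 z 284.6 r 197.9 a 0.015 F [0.4 1.1 3.4] op 13.9 [-3.14   0.     1.388]
```

arm_command(steps=[[0, 0.08, 0, 0, 0, 0, 0], [0, 0, 0, 0, 0, 0, 0], [0, 0, 0, 0, 0, 0, 0.3], [0, 0, 0, 0, 0, 0, 0.6], [0, 0, 0, 0, 0, 0, 0.7], [0, 0, 0, 0, 0, 0, 0.7], [0, 0, -0.3, 0, 0, 0, 0.7], [0, 0, -0.6, 0, 0, 0, 0.7]])

```text
clock: 27.35
tcp_pos: [636.1, 235.1, 281.3]
eef_rot: [-3.136, 0.005, 1.388]
force: [0.4, -0.2, -0.4]
opening: 60.1
```

arm_command(steps=[[0, 0, -0.7, 0, 0, 0, 0.7], [0, 0, -0.5, 0, 0, 0, 0.7], [0, -0.4, 0, 0, 0, 0, 0.7], [0, -0.7, 0, 0, 0, 0, 0.7], [0, -0.7, 0, 0, 0, 0, 0.7], [0, -0.7, 0, 0, 0, 0, 0.7], [0, -0.5, 0, 0, 0, 0, 1], [0, -0.2, 0, 0, 0, 0, 1]])

```text
clock: 28.02
tcp_pos: [508.2, 261.5, 333.8]
eef_rot: [3.141, -0.001, 1.393]
force: [0.2, 0.4, 1.6]
opening: 81.3
```

arm_command(steps=[[0, 0, 0, 0, 0, 7, 1], [0, 0, 0, 0, 0, 7, 1], [0, 0, 0.3, 0, 0, 7, 1], [0, 0, 0.5, 0, 0, 7, 1], [0, 0, 0.6, 0, 0, 7, 1], [0, 0, 0.6, 0, 0, 7, 1], [0, 0, 0.5, 0, 0, 7, 1], [0, 0, 0.3, 0, 0, 7, 1]])

```text
clock: 28.68
tcp_pos: [511.4, 258.2, 217.6]
eef_rot: [3.141, 0.003, 0.404]
force: [0.7, -0.4, -0.3]
opening: 85.3
```

```bash
python3 -c "
from h import *
to(513,261,130,.22)
im=vision.camera('scene');a=cv2.cvtColor(im,cv2.COLOR_RGB2BGR);cv2.imwrite('pics/raw3.png',a)
# lever at rest? match against s8 crop (before)
s8=cv2.resize(cv2.imread('pics/s8.png'),(220,200),interpolation=cv2.INTER_AREA)
for n,(x0,y0,w,h) in dict(pad=(25,90,25,22),bar=(10,52,36,38),lid=(70,133,35,28),jarfoot=(72,160,32,18)).items():
    t=s8[y0:y0+h,x0:x0+w];X,Y=180+x0-8,175+y0-8
    r=cv2.matchTemplate(a[Y:Y+h+16,X:X+w+16],t,cv2.TM_CCOEFF_NORMED);_,m,_,l=cv2.minMaxLoc(r);print(n,round(m,3),l[0]-8,l[1]-8)
"
```

```text
t28.68 [511.4 258.2 217.6] rpy [3.141e+00 3.000e-03 4.040e-01] op 85.3 F [ 0.7 -0.4 -0.3]
  units(goal frame) [ 0.053 -0.059  2.191] dist 88 turn deg [ 0.07  0.19 10.52]
pad 0.59 0 0
bar 0.933 0 0
lid 0.953 0 2
jarfoot 0.996 0 0
```

```bash
python3 -c "
from h import *
a=cv2.resize(cv2.imread('pics/raw3.png'),None,fx=3,fy=3,interpolation=cv2.INTER_CUBIC)[175*3:375*3,180*3:400*3]
def edge(im,tag):
    g=im.astype(int).min(2); g=cv2.GaussianBlur(g.astype(np.float32),(0,0),2)
    o=[]
    for c in range(246,270,4):   # top edge and lid/glass boundary
        col=g[400:530,c]; d=np.diff(col); o.append((400+int(np.argmax(d[:50])),400+50+int(np.argmin(d[50:90]))))
    print(tag,np.mean(o,0).round(1),o)
edge(cv2.imread('pics/s2.png'),'done s2'); edge(cv2.imread('pics/s8.png'),'proud s8'); edge(a,'now')
"
```

```text
done s2 [422.2 479.8] [(422, 478), (422, 479), (422, 479), (422, 480), (422, 481), (423, 482)]
proud s8 [412.2 472.2] [(413, 467), (412, 473), (412, 474), (411, 474), (412, 473), (413, 472)]
now [418.7 475.7] [(420, 473), (419, 474), (418, 474), (418, 478), (418, 478), (419, 477)]
```

arm_command(steps=[[0.02, -0.02, 0.2, 0, 0, 5.3, 1], [0.03, -0.04, 0.4, 0, 0, 5.2, 1], [0, 0, 0.6, 0, 0, 0, 1], [0, 0, 0.6, 0, 0, 0, 1], [0, 0, 0.3, 0, 0, 0, 1], [0, 0, 0, 0, 0, 0, 1], [0, 0, 0, 0, 0, 0, 1]])

```text
clock: 29.32
tcp_pos: [513.1, 262.6, 136.6]
eef_rot: [-3.141, 0.0, 0.228]
force: [0.4, -0.1, 0.8]
opening: 85.4
```

```bash
python3 -c "
from h import *
to(513,261,29,.22)"
```

```text
t29.32 [513.1 262.6 136.6] rpy [-3.141  0.     0.228] op 85.4 F [ 0.4 -0.1  0.8]
  units(goal frame) [-0.011  0.039  2.69 ] dist 108 turn deg [-0.01  0.01  0.49]
```

```bash
python3 -c "
from h import *
a=cv2.resize(cv2.imread('pics/raw3.png'),None,fx=3,fy=3,interpolation=cv2.INTER_CUBIC)[175*3:375*3,180*3:400*3]
T=lambda P:((proj('scene',P)-[180,175]+.5)*3).round(1)
for n,im in(('s2',cv2.imread('pics/s2.png')),('s8',cv2.imread('pics/s8.png')),('now',a)):
    g=cv2.GaussianBlur(im.astype(np.float32).max(2),(0,0),1.5)
    foot=[500+int(np.argmin(np.diff(g[500:545,c]))) for c in range(250,275,4)]
    row=g[455]; L=200+int(np.argmax(np.diff(row[200:250])));R=270+int(np.argmin(np.diff(row[270:310])))
    row=g[505]; l=200+int(np.argmax(np.diff(row[200:250])));r=270+int(np.argmin(np.diff(row[270:315])))
    print(n,foot,'lid LR',L,R,'body LR',l,r)
print(T([513,261,87]),T([513,259,87]),T([514,260,87]),T([513,261,97]))
"
```

```text
s2 [527, 527, 528, 528, 527, 526, 525] lid LR 222 287 body LR 225 292
s8 [522, 522, 523, 523, 522, 521, 521] lid LR 227 286 body LR 227 293
now [521, 522, 523, 522, 522, 521, 521] lid LR 224 288 body LR 227 293
[[257.6 443.1]] [[258.4 441. ]] [[256.8 441.8]] [[256.9 435.7]]
```

arm_command(steps=[[0, 0.04, 0.4, 0, 0, 0, 1], [0, 0, 0.6, 0, 0, 0, 1], [0, 0, 0.6, 0, 0, 0, 1], [0, 0, 0.6, 0, 0, 0, 1], [0, 0, 0.35, 0, 0, 0, 1], [0, 0, 0.14, 0, 0, 0, 1], [0, 0, 0, 0, 0, 0, 1], [0, 0, 0, 0, 0, 0, 1]])

```text
clock: 29.98
tcp_pos: [514.3, 262.3, 30.6]
eef_rot: [-3.14, -0.003, 0.228]
force: [0.2, 0.1, -0.1]
opening: 85.5
```

arm_command(newtons=35, steps=[[0, 0, 0, 0, 0, 0, 0.85], [0, 0, 0, 0, 0, 0, 0.6], [0, 0, 0, 0, 0, 0, 0.6], [0, 0, 0, 0, 0, 0, 0.6], [0, 0, 0, 0, 0, 0, 0.4], [0, 0, 0, 0, 0, 0, 0.4], [0, 0, 0, 0, 0, 0, 0.4], [0, 0, 0, 0, 0, 0, 0.4]])

```text
clock: 30.65
tcp_pos: [513.9, 261.9, 31.0]
eef_rot: [-3.141, -0.003, 0.227]
force: [-1.2, -1.7, 4.9]
opening: 55.2
```

```bash
python3 -c "
from h import *
to(494.4,-243,110,.22)"
```

```text
t30.65 [513.9 261.9  31. ] rpy [-3.141e+00 -3.000e-03  2.270e-01] op 55.2 F [-1.2 -1.7  4.9]
  units(goal frame) [-3.231 12.211 -1.975] dist 511 turn deg [-0.03 -0.17  0.43]
```

arm_command(steps=[[0, 0, -0.3, 0, 0, 0, 0.4], [0, 0.0, -0.6, 0, 0, 0, 0.4], [-0.05, 0.2, -0.7, 0, 0, 0, 0.4], [-0.1, 0.4, -0.7, 0, 0, 0, 0.4], [-0.15, 0.6, -0.6, 0, 0, 0, 0.4], [-0.21, 0.8, -0.4, 0, 0, 0, 0.4], [-0.21, 0.8, 0, 0, 0, 0, 0.4], [-0.21, 0.8, 0, 0, 0, 0, 0.4]])

```text
clock: 31.32
tcp_pos: [509.9, 112.1, 163.5]
eef_rot: [-3.142, -0.004, 0.229]
force: [0.5, -0.0, -2.1]
opening: 55.2
```

arm_command(steps=[[-0.21, 0.8, 0, 0, 0, 0, 0.4], [-0.21, 0.8, 0, 0, 0, 0, 0.4], [-0.21, 0.8, 0, 0, 0, 0, 0.4], [-0.21, 0.8, 0, 0, 0, 0, 0.4], [-0.21, 0.8, 0, 0, 0, 0, 0.4], [-0.21, 0.8, 0, 0, 0, 0, 0.4], [-0.21, 0.8, 0, 0, 0, 0, 0.4], [-0.21, 0.8, 0, 0, 0, 0, 0.4]])

```text
clock: 31.98
tcp_pos: [500.9, -153.2, 161.8]
eef_rot: [-3.142, -0.001, 0.228]
force: [1.5, 0.4, -2.0]
opening: 55.5
```

arm_command(steps=[[-0.21, 0.8, 0, 0, 0, 0, 0.4], [-0.2, 0.6, 0, 0, 0, 0, 0.4], [-0.1, 0.4, 0, 0, 0, 0, 0.4], [-0.05, 0.2, 0, 0, 0, 0, 0.4], [0, 0, 0, 0, 0, 0, 0.4], [0, 0, 0, 0, 0, 0, 0.4]])

```text
clock: 32.48
tcp_pos: [497.8, -233.5, 161.0]
eef_rot: [-3.14, -0.001, 0.228]
force: [0.2, -0.7, -1.6]
opening: 54.9
```

```bash
python3 -c "
from h import *
to(494.4,-243,30,.22)"
```

```text
t32.48 [ 497.8 -233.5  161. ] rpy [-3.14e+00 -1.00e-03  2.28e-01] op 54.9 F [ 0.2 -0.7 -1.6]
  units(goal frame) [-0.134  0.214  3.276] dist 131 turn deg [-0.1  -0.03  0.48]
```

arm_command(steps=[[-0.07, 0.1, 0, 0, 0, 0, 0.4], [-0.06, 0.11, 0.3, 0, 0, 0, 0.4], [0, 0, 0.6, 0, 0, 0, 0.4], [0, 0, 0.7, 0, 0, 0, 0.4], [0, 0, 0.7, 0, 0, 0, 0.4], [0, 0, 0.5, 0, 0, 0, 0.4], [0, 0, 0.25, 0, 0, 0, 0.4], [0, 0, 0, 0, 0, 0, 0.4]])

```text
clock: 33.15
tcp_pos: [492.5, -241.8, 36.5]
eef_rot: [-3.137, 0.004, 0.23]
force: [-0.1, -0.3, -1.5]
opening: 55.3
```

arm_command(steps=[[0, 0, 0, 0, 0, 0, 0.4], [0, 0, 0, 0, 0, 0, 0.4]])

```text
clock: 33.32
tcp_pos: [496.1, -244.2, 40.6]
eef_rot: [3.14, -0.003, 0.229]
force: [0.0, 0.1, -1.7]
opening: 55.0
```

```bash
python3 -c "
from h import *
to(494.4,-243,24,.22)"
```

```text
t33.32 [ 496.1 -244.2   40.6] rpy [ 3.14e+00 -3.00e-03  2.29e-01] op 55.0 F [ 0.   0.1 -1.7]
  units(goal frame) [-0.035 -0.039  0.414] dist 17 turn deg [ 0.09 -0.16  0.49]
```

arm_command(steps=[[-0.03, -0.03, 0.15, 0, 0, 0, 0.4], [0, 0, 0.14, 0, 0, 0, 0.4], [0, 0, 0.08, 0, 0, 0, 0.4], [0, 0, 0.03, 0, 0, 0, 0.4], [0, 0, 0, 0, 0, 0, 0.4], [0, 0, 0, 0, 0, 0, 0.4]])

```text
clock: 33.82
tcp_pos: [492.7, -243.2, 23.1]
eef_rot: [-3.141, 0.0, 0.228]
force: [-2.0, 1.2, 2.4]
opening: 54.7
```

arm_command(steps=[[0, 0, 0.02, 0, 0, 0, 0.4], [0, 0, 0, 0, 0, 0, 0.4], [0, 0, -0.02, 0, 0, 0, 0.75], [0, 0, 0, 0, 0, 0, 0.85], [0, 0, 0, 0, 0, 0, 1], [0, 0, 0, 0, 0, 0, 1], [0, 0, -0.3, 0, 0, 0, 1], [0, 0, -0.5, 0, 0, 0, 1]])

```text
clock: 34.48
tcp_pos: [490.7, -242.4, 52.7]
eef_rot: [-3.137, 0.005, 0.228]
force: [0.4, -0.1, -0.3]
opening: 85.7
```

arm_command(steps=[[0, 0, -0.8, 0, 0, 0, 1], [0, 0, -0.8, 0, 0, 0, 1], [0, 0, -0.8, 0, 0, 0, 1], [0, -0.5, -0.8, 0, 0, 0, 1], [0, -0.8, 0, 0, 0, 0, 1], [0, -0.8, 0, 0, 0, 0, 1], [0, -0.8, 0, 0, 0, 0, 1], [0, -0.8, 0, 0, 0, 0, 1]])

```text
clock: 35.15
tcp_pos: [459.2, -97.9, 183.0]
eef_rot: [3.142, -0.001, 0.227]
force: [0.3, 0.1, 1.1]
opening: 85.1
```

arm_command(steps=[[0, -0.8, 0, 0, 0, 0, 1], [0, -0.5, 0, 0, 0, 0, 1], [0, 0, 0, 0, 0, 0, 1], [0, 0, 0, 0, 0, 0, 1]])

```text
clock: 35.48
tcp_pos: [447.8, -47.3, 183.0]
eef_rot: [3.141, -0.0, 0.231]
force: [0.1, -1.3, -0.3]
opening: 85.5
```

```bash
python3 -c "
from h import *
to(494.4,-243,24,.22)
a=vision.camera('top');cv2.imwrite('pics/end_top.png',a[:,:,::-1])
b=vision.camera('scene');cv2.imwrite('pics/end_scene.png',b[:,:,::-1])
g=(a.astype(int).min(2)>190).astype(np.uint8)
n,_,st,c=cv2.connectedComponentsWithStats(g[145:285,170:400])
for i in range(1,n):
    if st[i,4]>100: print('white blob',(c[i]+[170,145]).round(1),st[i,2:],onz('top',*(c[i]+[170,145]),79).round(1))
# compare with first pictures
A=cv2.cvtColor(a,cv2.COLOR_RGB2BGR);B=cv2.cvtColor(b,cv2.COLOR_RGB2BGR)
T=cv2.resize(cv2.imread('pics/topc.png'),(230,140),interpolation=cv2.INTER_AREA)
S=cv2.resize(cv2.imread('pics/scenec.png'),(220,200),interpolation=cv2.INTER_AREA)
def m(ref,im,ox,oy,name,x0,y0,w,h):
    t=ref[y0:y0+h,x0:x0+w];X,Y=ox+x0-6,oy+y0-6
    r=cv2.matchTemplate(im[Y:Y+h+12,X:X+w+12],t,cv2.TM_CCOEFF_NORMED);_,v,_,l=cv2.minMaxLoc(r);print(name,round(v,3),l[0]-6,l[1]-6)
m(T,A,170,145,'kept top',178,42,26,28);m(T,A,170,145,'sand top',84,32,34,28);m(T,A,170,145,'cork top',100,79,30,26);m(T,A,170,145,'lever top',5,8,52,50)
m(S,B,180,175,'lever scene',8,48,60,90);m(S,B,180,175,'sand scene',60,76,30,36);m(S,B,180,175,'cork scene',117,78,24,30)
"
```

```text
t35.48 [447.8 -47.3 183. ] rpy [ 3.141 -0.     0.231] op 85.5 F [ 0.1 -1.3 -0.3]
  units(goal frame) [0.07  5.029 3.976] dist 256 turn deg [ 0.02 -0.03  0.63]
white blob [360.6 199.9] [ 17  17 228] [ 571.3 -227.9   79. ]
white blob [312.2 206.4] [ 23  11 229] [552.2 -79.8  79. ]
white blob [366.7 225.9] [ 17  17 234] [ 490.7 -243.3   79. ]
white blob [372.  250.2] [ 17  18 241] [ 417.  -256.1   79. ]
kept top 0.978 0 0
sand top 0.577 0 0
cork top 0.136 -6 3
lever top 0.996 0 0
lever scene 0.939 0 0
sand scene 0.781 0 0
cork scene 0.576 0 0
```

```bash
python3 -c "
from h import *
print(ctrl.sign_off())"
```

```text
the job is handed in; nothing more can be done
None
```

The job is done and handed in at about 35.5 s of robot time. The finished jar went from the press into the tray, and the open jar went onto the seat. I pulled the handle down to its stop, eased it back up to rest along its arc, and stood that jar in the tray too.

**Checks that agreed**
- **Tray:** the top camera shows three round lids of equal size, at about (571, -228), (491, -243) and (417, -256). The jar that was already there has not moved.
- **Lid:** at the stop the handle pushed back with 28 N. The jar's height in the scene image dropped to match the finished jar; it now measures 103 px foot to top, against 105 px for the finished jar and 110 px before pressing.
- **Lever:** its image matches the first picture at zero offset in both cameras.
- **Gripper:** it is open and clear of everything.

**What went wrong or stayed unclear**
- The first grasp on the finished jar caught it too high. I let go and gripped it again lower; the jar stayed upright.
- The first pinch on the handle closed above the bar, because the fingertips looked about 20 mm higher in the scene camera than the reported tool position. I repeated it lower and it held.
- The final image match on the sanding blocks was weak, and the cork block's failed in the top view. The arm and its shadow were over them. Pictures taken after I lifted the jar out showed both blocks unmoved, and nothing went near them at their height after that.

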